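Unscrew the left-hand clamp and tray the drained cassette

ROBOT

A 7-joint arm with a two-finger parallel gripper is mounted at the origin on the work surface. World frame = base frame: x ahead of the robot, y to its left, z up, the work surface at z = 0. Lengths are in m, angles in rad, forces in N, time in s.
With the tool pointing down it reaches from about 0.425 to 1.025 m from the base axis. Payload 3.6 kg.
Tool frame: the origin (TCP) lies midway between the tips of the shut fingers; the grasp point (between the pads) lies 19 mm behind it; y points along the fingers, x is the direction in which the jaws open and shut, and the axes are right-handed (so a half turn about y gives the same grasp; the last joint's range is limited). The gripper opens to 85 mm and grips with 20 to 120 N. Pads are 22 mm wide; open, the fingers measure 114 mm over their backs; the gripper's body (76 mm by 85 mm) begins 54 mm behind the grasp point. The pads swing forward as they close: fully open they stand 13 mm farther back than shut.
Start: joints at [-1.357, 0.591, 0.048, 1.609, -0.033, 0.943, -0.034], TCP at [0.219, 0.691, 0.231] pointing down, gripper open.
Joint ranges: [-2.69, 2.69], [-0.47, 2.24], [-1.27, 1.36], [0.19, 2.51], [-1.53, 4.68], [0.08, 2.07], [-3.09, 3.09]. Speed limits (rad/s): [2.57, 2.57, 3.14, 3.14, 3.14, 3.14, 3.14].

INTERFACE

Orientations are given as a unit quaternion [w, x, y, z].
In Python, from station import telemetry, vision, finish_job gives the robot as it stands.
- The arm moves only by the tool servo_tool, never from a script. Its argument "commands" is a list of rows, each a list of 5 numbers: the shift along the tool's x, y, z in m, then the turn about the tool's y in degrees, then the opening, from -1 (shut) to 1 (fully open). A call has 1 to 12 rows; each row shifts and turns the commanded pose from where the row before left it, along the tool's axes as they then stand; what a row does not reach is not made up. A row lasts 1/12 s, in which the tool goes at most 41.7 mm and 7.16 degrees, less where a joint would pass 70% of its speed; a pose out of reach is approached as far as the arm can. A call is refused whole if a number of a shift passes 0.0417 or a number of a turn 7.16, either way. A call with a gripper value outside its range is refused whole. The fingers move at their own pace and stop on an object; the grip force is fixed at half the most. Time passes only in rows, so rows that do not move let the fingers close. It gives the time, the measured TCP pose, the force and the opening at its end, in the units of the state.
- telemetry.get_state(): the state, without advancing time (a new reading comes with each control period).
- vision.read_camera(name): name is "scene" or "side" or "wrist"; returns a dict with "image" (480x640x3 uint8, red, green, blue), "fovy" (degrees; the focal length in pixels is half the picture's height over the tangent of half this angle, whatever the lens; pixels are square), "cx", "cy" (the principal point, pixels), "k1" (the pictures are not rectified: a ray, as slopes to the right and down, at radius r is drawn at 1 + k1 r^2 times it, then the intrinsics apply), "pose" (4x4, takes a point from camera to world coordinates). Camera axes: x right, y up, looking along -z (the intrinsics and any distortion apply to the point x, -y, -z); pixel columns grow to the right and rows downward; lengths in m; the calibration is good to about 2 mm. A picture is of the moment at which its call begins. There is no depth.
- finish_job(): hands the job in, once; it reports no verdict.
Trained networks look in the newest picture that a camera, given by its name, has taken for a name from the list of things; names that differ only in an ending like _2 or _b are one class to them, and where a whole thing is asked for, a point or a joint stands for the part that bears it (a point fixed in the world has none). Each returns a list of dicts, best first, with "confidence" (0 to 1); they miss things now and then, are a little off and sometimes report something else, mostly with a low value. They report only what shows in the picture. A call takes as long as a camera call. They do not tell look-alikes from the thing itself.
- vision.look_for(camera, label): "location" ([column, row] in pixels, amid what is visible of it).
- vision.trace(camera, label): "mask" (480x640 bool, what is visible of it) and "location" ([column, row] in pixels, amid what is visible of it).
The state is a dict: "clock": time; "q": joint angles; "joint_vel": joint speeds; "joint_torque": joint torques, N m; "ee_pos": TCP position; "tcp_rot": TCP orientation; "force": force on the tool from outside, world axes, zero at the start; "ft_torque": the same for the moment, N m; "gripper_width": finger opening in m.
Only numpy, scipy, OpenCV 4.12 (cv2) and the standard library are available. Lean on these libraries where they do the work, as an engineer would, in place of code of your own. Each camera call takes 0.05 s, during which the arm holds its last target. There are 200 camera calls.

TASK

The washed instrument cassette has drained: unscrew the left-hand clamp on the sloping stand by turning its bar knob clockwise (never tighter) until the line engraved on the knob meets the line engraved on the disc below, and leave it there. Then slide the cassette sideways from under the jaw, lift it off and lay it gently, handle up and flat, on the floor of the sterilizer tray. Keep it from tipping over and leave the other things on the counter where they stand.

Things in the scene. Friction and masses are not known exactly. Their poses are not given: they have to be found in the camera images.
- knob (a joint): Knob turn in rad, growing CLOCKWISE seen from above the knob. Left-hand thread: clockwise unscrews; each rad raises knob, disc and jaw 3.8 mm along the axis (24 mm a turn). Starts at 0.3 to 0.7. At 2.8 the knob's engraved line meets the disc's. 0: tight end, 3.4: thread's end. Turns with about 0.1 N m, stays where left. In clamp_axis x, y its engraved end points at angle pi + 2.8 - value.
- clamp_axis (a point): Point on the knob's axis inside the grip bar, 31 mm above the disc's top; rises with the screw, does not turn with the knob. z: the axis, square to the slope (30 degrees from vertical, leaning to the stand's low side); x: up the slope; y: level, towards the cassette.
- knob_mark (a point): Outer end of the dark engraved line on the knob's top, 33 mm from the axis; turns with the knob. The knob is a grey plastic bar 70 mm long, 18 mm thick, 28 mm high, on a steel neck 16 mm across and 16 mm long above the disc. The line runs from the bar's middle to ONE end, and down that end.
- index_line (a point): Engraved dark radial line at the rim of the plain steel disc under the knob (96 mm across, 9 mm thick), on its downhill side (-x of clamp_axis), 42 mm from the axis. A curved engraved arrow beside it shows clockwise.
- jaw_tip (a point): Middle of the jaw's free edge, on its underside. The jaw (36 mm wide, 9 mm thick) reaches from the disc in +y, 87 mm from the axis, over the last 22 mm of the cassette; a tooth under it (5 x 24 mm, 6 mm deep, 10 mm behind this edge) sits in the slot of the lid. With the engraved lines met, the tooth is about 5 mm above the lid and the jaw about 11 mm.
- stand: Fixed aluminium draining stand, 125 mm deep, 270 mm wide, 100 mm high; its plate slopes 30 degrees, low on its -x side, which faces away from the robot. Origin on the counter, 15 mm to +y of the plate's middle; x towards the high side, z up. Slope 68 mm high over the origin. A ledge 16 mm high along the low edge holds the cassette; the slope is open towards +y. The knob's axis meets the slope at x 0, y -100 mm.
- stand_seat (a point): Where the middle of the cassette's underside rests on the slope while clamped.
- cassette: Closed steel instrument cassette, 80 (x) by 130 (y) by 26 mm (z), 0.3 to 0.55 kg. Origin: middle of the underside; z up through the lid. On the stand x is up the slope, y level. A slot across the lid (10 x 40 mm, 8 mm deep, at y = -53 mm) takes the clamp's tooth. Once unscrewed to the mark it slides in +y along the ledge; after 22 mm it is out from under the jaw and lifts off.
- cassette_handle (a point): Middle of the handle's bar, 56 mm above the cassette's underside (30 mm above its lid). The bar runs along the cassette's y, 70 mm long, 12 mm thick (x), 14 mm high, on two posts 60 mm apart.
- tray: Fixed open sterilizer tray of plain aluminium, 150 mm (x) by 200 mm (y), walls 22 mm high and 4 mm thick. Origin: middle of its underside.
- tray_in (a point): Middle of the tray's inner floor.
- bottle: White plastic bottle 64 mm across, 170 mm high (bystander). Origin: middle of the underside.
- jar: Glass jar with steel cap, 64 mm across, 90 mm high (bystander). Origin: middle of the underside.
- beaker: Small steel beaker, 54 mm across, 60 mm high (bystander). Origin: middle of the underside.
- brush: Cleaning brush lying on the counter (bystander).
- bowl: Steel bowl 120 mm across, 45 mm high (bystander). Origin: middle of the underside.
Mind the look-alikes: they are no part of the job. There is more than one size of the tray; the job needs the larger. What is shaped like the cassette but purple is not meant.

How it is judged:
By the outcome, as a careful person would: the job done as asked, in the order asked, and still so for the second after the job is handed in, with the robot touching nothing.
It also fails if it takes over 72 s, if anything falls off the work surface, if the arm or the gripper's body presses on something with over 40 N, if the wrist force passes 120 N, or if a joint passes its speed limit or range.

## Working session

There is one attempt and no reset: what is moved stays moved. The work goes in short steps, Python scripts to look and compute and a tool call to move; the robot and the scene stay as the last step left them, time stands still between calls to the robot, and variables do not carry over. Pictures are saved under pics/ and viewed, about 8 in all and at most 12, crops included, and the job is handed in when it is done.

Besides the shell and the picture viewer there is one more tool, called after "Call:" as name(argument=value, ...), one argument or row to a line, values as JSON. servo_tool: Moves the arm, as the interface text tells. Its arguments: {"type":"object","properties":{"commands":{"type":"array"}},"required":["commands"]}

```bash
ls; mkdir -p pics; cat > h.py <<'E'
import numpy as np, cv2
from station import telemetry, vision
def cam(n): return vision.read_camera(n)
def K(c):
    f=240/np.tan(np.radians(c["fovy"])/2); return np.array([[f,0,c["cx"]],[0,f,c["cy"]],[0,0,1]])
def ray(c,p):
    k=K(c); d=(np.array(p,float)-k[:2,2])/k[0,0]; u=d.copy()
    for _ in range(30): u=d/(1+c["k1"]*(u@u))
    T=np.array(c["pose"]); v=T[:3,:3]@np.array([u[0],-u[1],-1]); return T[:3,3],v/np.linalg.norm(v)
def onz(c,p,z):
    o,v=ray(c,p); return o+v*(z-o[2])/v[2]
def proj(c,X):
    T=np.array(c["pose"]); q=(np.atleast_2d(X)-T[:3,3])@T[:3,:3]; u=np.c_[q[:,0],-q[:,1]]/-q[:,2:]
    return u*(1+c["k1"]*(u**2).sum(1,keepdims=True))*K(c)[0,0]+K(c)[:2,2]
def tri(*cp):
    A=0;b=0
    for c,p in cp:
        o,v=ray(c,p); M=np.eye(3)-np.outer(v,v); A=A+M; b=b+M@o
    return np.linalg.solve(A,b)
def save(c,n): cv2.imwrite(f"pics/{n}.png",c["image"][:,:,::-1])
E
cat > a.py <<'E'
from h import *
import pickle
C={}
for n in ["scene","side","wrist"]:
    c=C[n]=cam(n); save(c,n+"0"); print(n,np.round(c["pose"],3).tolist(),c["fovy"],c["k1"])
    for l in ["knob","clamp_axis","knob_mark","index_line","jaw_tip","stand","cassette","cassette_handle","tray","tray_in","bottle","jar","beaker","brush","bowl"]:
        try: r=vision.look_for(n,l)
        except Exception as e: r=[];print(l,e)
        print(n,l,[(np.round(x["location"]).tolist(),round(x["confidence"],2)) for x in r[:3]])
pickle.dump(C,open("C0.pkl","wb"))
print(telemetry.get_state())
E
python3 a.py
```

```text
pics
scene [[0.323, -0.687, 0.651, 1.167], [0.946, 0.244, -0.211, -0.133], [-0.014, 0.684, 0.729, 0.819], [0.0, 0.0, 0.0, 1.0]] 50.65950477802443 -0.13081407083619
scene knob [([427.0, 241.0], 0.86)]
scene clamp_axis [([422.0, 247.0], 0.65), ([405.0, 186.0], 0.23)]
scene knob_mark [([431.0, 244.0], 0.9)]
scene index_line [([421.0, 247.0], 0.7)]
scene jaw_tip [([423.0, 248.0], 0.71)]
scene stand [([398.0, 266.0], 0.96)]
scene cassette [([326.0, 214.0], 0.84), ([358.0, 263.0], 0.62)]
scene cassette_handle [([362.0, 264.0], 0.88), ([324.0, 215.0], 0.75), ([250.0, 392.0], 0.3)]
scene tray [([176.0, 233.0], 0.98), ([155.0, 306.0], 0.69), ([357.0, 264.0], 0.46)]
scene tray_in [([152.0, 310.0], 0.84), ([176.0, 236.0], 0.82)]
scene bottle [([249.0, 390.0], 0.81)]
scene jar [([337.0, 363.0], 0.73)]
scene beaker [([243.0, 235.0], 0.82), ([421.0, 247.0], 0.65)]
scene brush [([406.0, 188.0], 0.86)]
scene bowl [([414.0, 340.0], 0.75)]
side [[-0.997, 0.034, -0.065, 0.454], [-0.073, -0.5, 0.863, 0.929], [-0.003, 0.865, 0.502, 0.644], [0.0, 0.0, 0.0, 1.0]] 49.72536624398608 -0.1416099558882662
side 
[... 1142 characters left out ...]
.92)]
wrist bowl []
{'clock': 2.4, 'q': array([-1.35748664,  0.59121176,  0.04838323,  1.60851257, -0.03327718,
        0.94270544, -0.03367899]), 'joint_vel': array([ 0.00068811,  0.00068219, -0.00307202,  0.00014159,  0.000177  ,
       -0.00061786, -0.00118053]), 'joint_torque': array([ 2.93285200e-05, -5.48625469e+01,  1.54605199e+00, -1.98529655e+01,
        9.34001320e-03,  1.58746992e-03, -2.73829727e-06]), 'ee_pos': array([0.21895446, 0.69113983, 0.23128882]), 'tcp_rot': array([-0.5704964 ,  0.57053015,  0.41774861, -0.41775029]), 'force': array([-0.02820044,  0.482195  ,  0.15785137]), 'ft_torque': array([-0.03287045,  0.00476775, -0.0144921 ]), 'gripper_width': 0.08531544295549655}
```

View pictures.

View pics/scene0.png

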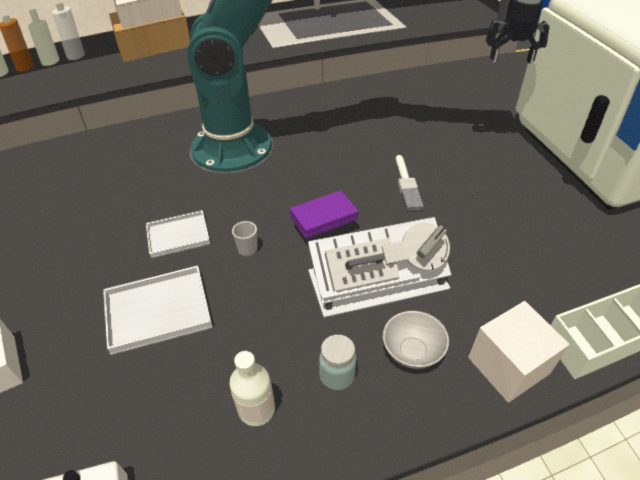

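View pics/side0.png

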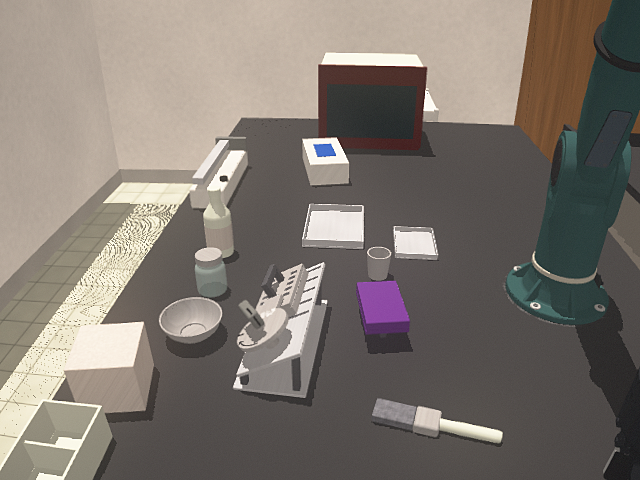

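Both views show the stand in the middle: knob and disc at scene (432,245), and cassette handle at scene (365,260). The larger tray is at scene (157,309), the smaller one at (177,234), and the purple look-alike beside the stand at (325,214). The tool can only yaw, so it stays vertical. I'll triangulate coarsely first.

```bash
cat > b.py <<'E'
from h import *
import pickle
from scipy.spatial.transform import Rotation as Ro
C=pickle.load(open("C0.pkl","rb")); s,d=C["scene"],C["side"]
P={"knob":((432,240),(249,315)),"mark":((431,244),(252,317)),"handle":((364,262),(284,285)),"tray":((157,309),(334,227)),"bottle":((249,390),(216,223)),"jar":((337,363),(210,272)),"bowl":((414,340),(193,319)),"beaker":((243,235),(378,262)),"purple":((325,214),(383,306)),"small":((177,234),(415,243))}
for k,(a,b) in P.items():
    X=tri((s,a),(d,b)); print(k,np.round(X,3), np.round(proj(s,X)-a,1),np.round(proj(d,X)-b,1))
for q in [(105,307),(201,268),(211,325),(111,349)]: print("tray rim",np.round(onz(s,q,.022),3))
for q in [(310,277),(326,309),(447,285)]: print("stand base",np.round(onz(s,q,.0),3))
for q in [(235,388),(306,397),(327,300)]: print("stand base side",np.round(onz(d,q,.0),3))
t=telemetry.get_state(); w,x,y,z=t["tcp_rot"]; print(np.round(Ro.from_quat([x,y,z,w]).as_matrix(),3))
im=s["image"][210:320,295:465,::-1]; a=cv2.resize(im,None,fx=4.7,fy=4.7,interpolation=cv2.INTER_CUBIC)[:,:800]
cv2.imwrite("pics/crop1.png",a)
E
python3 b.py
```

```text
knob [0.613 0.277 0.128] [[0.7 0.6]] [[ 0.9 -0.6]]
mark [0.612 0.274 0.12 ] [[-0.5 -0.5]] [[-0.7  0.4]]
handle [0.582 0.146 0.092] [[-2.6 -2.8]] [[-3.2  2.3]]
tray [ 0.5   -0.257  0.006] [[-0.  -0.1]] [[-0.  0.]]
bottle [ 0.772 -0.123  0.079] [[0.4 0.4]] [[ 0.3 -0.2]]
jar [0.751 0.033 0.044] [[-0.3 -0.3]] [[-0.3  0.2]]
bowl [0.748 0.183 0.035] [[-0.7 -0.5]] [[-0.7  0.4]]
beaker [ 0.391 -0.048  0.037] [[0.8 1.2]] [[ 1. -1.]]
purple [0.392 0.136 0.048] [[-0.9 -1.2]] [[-1.3  1.2]]
small [ 0.297 -0.189  0.004] [[-0.4 -0.6]] [[-0.5  0.5]]
tray rim [ 0.475 -0.356  0.022]
tray rim [ 0.437 -0.152  0.022]
tray rim [ 0.586 -0.159  0.022]
tray rim [ 0.579 -0.35   0.022]
stand base [0.518 0.06  0.   ]
stand base [ 0.607  0.065 -0.   ]
stand base [0.634 0.321 0.   ]
stand base side [0.641 0.317 0.   ]
stand base side [0.519 0.328 0.   ]
stand base side [0.5   0.055 0.   ]
[[ 0.302  0.    -0.953]
 [ 0.953 -0.     0.302]
 [-0.    -1.    -0.   ]]
```

View pics/crop1.png

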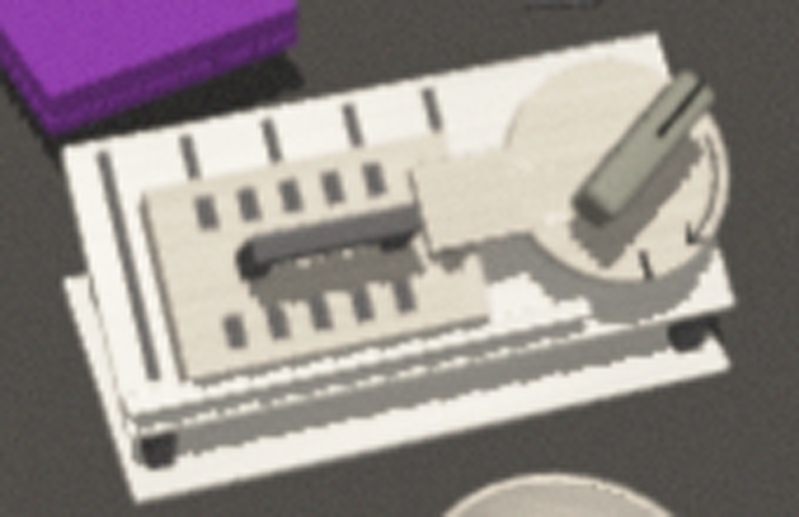

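The crop shows the engraved end of the knob up-slope on the -y side. The index line is at the disc's downhill rim with the clockwise arrow beside it, and the jaw is over the cassette end. Now I'll move in for a wrist view.

Call:
servo_tool(
  commands=[
    [-0.0185, -0.003, -0.0308, 0, 1],
    [-0.0185, -0.003, -0.0308, 0, 1],
    [-0.0185, -0.003, -0.0308, 0, 1],
    [-0.0185, -0.003, -0.0308, 0, 1],
    [-0.0185, -0.003, -0.0308, 0, 1],
    [-0.0185, -0.003, -0.0308, 0, 1],
    [-0.0185, -0.003, -0.0308, 0, 1],
    [-0.0185, -0.003, -0.0308, 0, 1],
    [-0.0185, -0.003, -0.0308, 0, 1],
    [-0.0185, -0.003, -0.0308, 0, 1],
    [-0.0185, -0.003, -0.0308, 0, 1],
    [-0.0185, -0.003, -0.0308, 0, 1],
  ],
)

```text
clock: 3.4
ee_pos: [0.5052, 0.3665, 0.2677]
tcp_rot: [0.571, -0.57, -0.418, 0.418]
force: [0.4, 0.5, 0.2]
gripper_width: 0.0855
```

Call:
servo_tool(
  commands=[
    [-0.0185, -0.003, -0.0308, 0, 1],
    [-0.0185, -0.003, -0.0308, 0, 1],
    [-0.0185, -0.003, -0.0308, 0, 1],
    [-0.0185, -0.003, -0.0308, 0, 1],
    [0, 0, 0, 7, 1],
    [0, 0, 0, 7, 1],
    [0, 0, 0, 7, 1],
    [0, 0, 0, 7, 1],
    [0, 0, 0, 7, 1],
    [0, 0, 0, 6, 1],
    [0, 0, 0, 0, 1],
    [0, 0, 0, 0, 1],
  ],
)

```text
clock: 4.4
ee_pos: [0.5993, 0.2603, 0.2793]
tcp_rot: [-0.68, 0.68, 0.192, -0.192]
force: [0.1, 0.3, 0.3]
gripper_width: 0.0855
```

```bash
cat > c.py <<'E'
from h import *
import pickle,sys
C={}
for n in ["wrist","scene"]:
    c=C[n]=cam(n); save(c,n+sys.argv[1])
    for l in ["knob","knob_mark","index_line","jaw_tip","clamp_axis","cassette_handle","cassette"]:
        r=vision.look_for(n,l)
        print(n,l,[(np.round(x["location"]).tolist(),round(x["confidence"],2)) for x in r[:2]])
pickle.dump(C,open(f"C{sys.argv[1]}.pkl","wb"))
E
python3 c.py 1
```

```text
wrist knob [([346.0, 204.0], 0.96)]
wrist knob_mark [([342.0, 201.0], 0.83)]
wrist index_line [([319.0, 194.0], 0.61)]
wrist jaw_tip [([315.0, 194.0], 0.71)]
wrist clamp_axis [([318.0, 194.0], 0.58)]
wrist cassette_handle [([238.0, 290.0], 0.93), ([396.0, 314.0], 0.7)]
wrist cassette [([72.0, 189.0], 0.94), ([240.0, 287.0], 0.65)]
scene knob [([398.0, 264.0], 0.31)]
scene knob_mark [([417.0, 338.0], 0.56)]
scene index_line [([420.0, 249.0], 0.63)]
scene jaw_tip [([423.0, 248.0], 0.6)]
scene clamp_axis [([421.0, 247.0], 0.62)]
scene cassette_handle [([324.0, 215.0], 0.71)]
scene cassette [([358.0, 264.0], 0.84), ([326.0, 217.0], 0.83)]
```

View pics/wrist1.png

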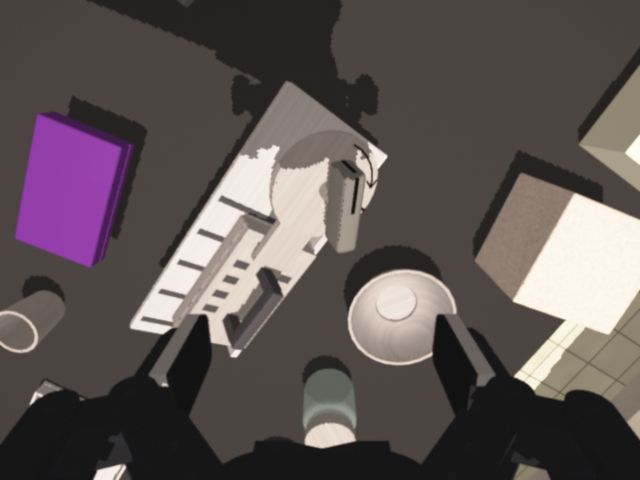

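The wrist view shows the knob at (345,205) with its line towards (355,165), the handle at (255,305), and the disc and jaw between them. I'll enlarge it to pick exact points.

```bash
python3 -c "
from h import *
im=cv2.imread('pics/wrist1.png')[75:360,125:395]
cv2.imwrite('pics/crop2.png',cv2.resize(im,None,fx=2.1,fy=2.1,interpolation=cv2.INTER_CUBIC))"
```

```text
(no output)
```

View pics/crop2.png

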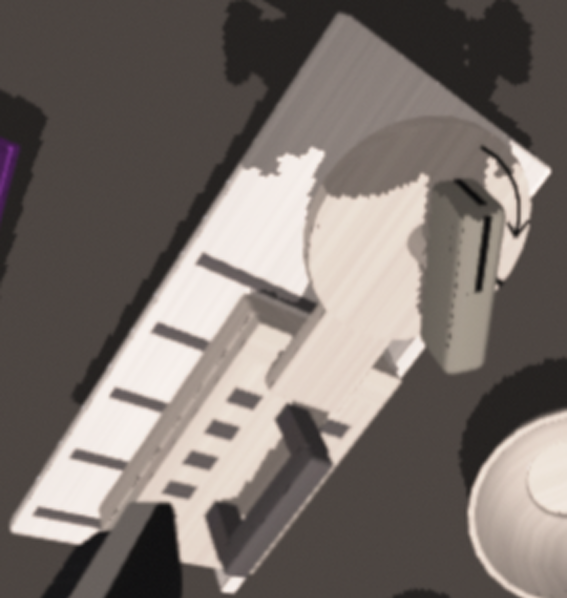

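```bash
cat > d.py <<'E'
from h import *
import pickle
from scipy.optimize import least_squares
s=pickle.load(open("C0.pkl","rb"))["scene"]; w=pickle.load(open("C1.pkl","rb"))["wrist"]
W=lambda u,v:(125+u/2.1,75+v/2.1); S=lambda u,v:(295+u/4.7,210+v/4.7)
c,sn=np.cos(np.pi/6),.5
def model(p):
    X,Y,yaw,v,h,sx=p
    R=np.array([[np.cos(yaw),-np.sin(yaw),0],[np.sin(yaw),np.cos(yaw),0],[0,0,1]])
    def sl(x,y,z): return R@np.array([c*x-sn*z,y,.068+sn*x+c*z])+[X,Y,0]
    f=np.pi+2.8-v; e=lambda r,z:sl(r*np.cos(f),-.1+r*np.sin(f),h+z)
    return sl,dict(A=sl(.0625,-.15,0),B=sl(.0625,.12,0),m=e(.035,.045),o=e(-.035,.045),i=sl(-.042,-.1,h),ie=sl(-.048,-.1,h),ca=e(0,.031),
      h1=sl(sx,-.005,.063),h2=sl(sx,.065,.063),hc=sl(sx,.03,.056))
obs=[(w,"A",W(343,13),1),(w,"B",W(10,530),1),(w,"m",W(487,214),1),(w,"o",W(466,370),1),(w,"ie",W(500,284),1),(w,"h1",W(322,462),2),(w,"h2",W(232,575),2),
 (s,"A",S(657,35),1),(s,"B",S(63,148),1),(s,"m",S(702,85),1),(s,"o",S(592,200),1),(s,"i",S(647,265),1),(s,"h1",S(420,212),2),(s,"h2",S(247,250),2)]
def res(p):
    d=model(p)[1]; return np.concatenate([(proj(k,d[n])[0]-q)/g for k,n,q,g in obs])
r=least_squares(res,[.58,.18,np.radians(173),.5,.037,-.01],loss="soft_l1")
if __name__=="__main__":
    print(np.round(r.x,4),np.degrees(r.x[2]))
    d=model(r.x)[1]
    for (k,n,q,g),e in zip(obs,res(r.x).reshape(-1,2)): print("ws"[k is s],n,np.round(e*g,1))
    for n in d: print(n,np.round(d[n],4))
    np.save("fit.npy",r.x)
E
python3 d.py
```

```text
[ 0.5697  0.177   3.0619  0.5999  0.036  -0.0063] 175.43479143837249
w A [1.5 1.1]
w B [-0.5  0.8]
w m [ 0.2 -2.1]
w o [-0.1  2. ]
w ie [ 0.2 -0.9]
w h1 [ 0.7 -0.7]
w h2 [0.4 1.2]
s A [-0.2 -1.6]
s B [-1.  -1.3]
s m [-0.2 -2. ]
s o [1.2 0.1]
s i [-1.3 -0.7]
s h1 [-0.5 -0.7]
s h2 [ 0.3 -1.5]
A [0.5277 0.3308 0.0992]
B [0.5062 0.0617 0.0992]
m [0.6025 0.3031 0.1485]
o [0.6336 0.2438 0.1279]
i [0.6319 0.2723 0.0782]
ie [0.6371 0.2719 0.0752]
ca [0.6111 0.274  0.1261]
h1 [0.6069 0.179  0.1194]
h2 [0.6014 0.1092 0.1194]
hc [0.6007 0.1444 0.1134]
```

The fit is consistent to about 2 px: knob value about 0.60, and clamp axis at (0.611, 0.274, 0.126). Next I'll straddle the bar, loosely.

Call:
servo_tool(
  commands=[
    [0.0172, 0, 0.0056, 0, 0],
    [0, 0, 0, 4, 0],
    [0, 0.03, 0, 0, 0],
    [0, 0.03, 0, 0, 0],
    [0, 0.03, 0, 0, 0],
    [0, 0.02, 0, 0, 0],
    [0, 0.015, 0, 0, 0],
    [0, 0.015, 0, 0, 0],
    [0, 0.012, 0, 0, 0],
    [0, 0.01, 0, 0, 0],
    [0, 0, 0, 0, 0],
    [0, 0, 0, 0, 0],
  ],
)

```text
clock: 6.2
ee_pos: [0.6111, 0.2739, 0.1171]
tcp_rot: [-0.687, 0.687, 0.167, -0.168]
force: [0.8, 0.4, -0.3]
gripper_width: 0.0427
```

Call:
servo_tool(
  commands=[
    [0, 0, 0, 0, -0.2],
    [0, 0, 0, 0, -0.2],
    [0, 0, 0, 0, -0.2],
    [0, 0, 0, 7, -0.2],
    [0, 0, 0, 7, -0.2],
    [0, 0, 0, 7, -0.2],
    [0, 0, 0, 7, -0.2],
    [0, -0.0005, 0, 7, -0.2],
    [0, -0.0005, 0, 7, -0.2],
    [0, 0, 0, 0, -0.2],
    [0, 0, 0, 0, -0.2],
  ],
)

```text
clock: 7.12
ee_pos: [0.6118, 0.2732, 0.1193]
tcp_rot: [-0.701, 0.702, -0.088, 0.089]
force: [0.2, -1.6, 4.1]
gripper_width: 0.034
```

Call:
servo_tool(
  commands=[
    [0.0003, -0.0005, 0.0001, 7, -0.2],
    [0.0003, -0.0005, 0.0001, 7, -0.2],
    [0.0003, -0.0005, 0.0002, 7, -0.2],
    [0.0002, -0.0005, 0.0002, 7, -0.25],
    [0.0002, -0.0005, 0.0002, 7, -0.3],
    [0.0002, -0.0005, 0.0003, 7, -0.3],
    [0, 0, 0, 0, -0.3],
    [0, 0, 0, 0, -0.3],
  ],
)

```text
clock: 7.78
ee_pos: [0.6155, 0.2744, 0.1227]
tcp_rot: [0.624, -0.622, 0.332, -0.335]
force: [1.9, -0.4, 4.3]
gripper_width: 0.0301
```

```bash
cat > e.py <<'E'
from h import *
import sys,pickle
from scipy.spatial.transform import Rotation as Ro
t=telemetry.get_state(); w,x,y,z=t["tcp_rot"]; R=Ro.from_quat([x,y,z,w]).as_matrix()
print(np.round(t["ee_pos"],4),"tool z az",np.degrees(np.arctan2(R[1,2],R[0,2])),np.round(t["force"],1),t["clock"],np.round(t["q"],2))
c={n:cam(n) for n in ["wrist","scene"]}; pickle.dump(c,open(f"C{sys.argv[1]}.pkl","wb"))
for n in c: save(c[n],n+sys.argv[1])
a=c["wrist"]["image"][:,:,::-1]; b=c["scene"]["image"][200:320,290:470,::-1]
b=cv2.resize(b,(480,320),interpolation=cv2.INTER_CUBIC); a=cv2.resize(a,(640,480))
o=np.zeros((480,800,3),np.uint8); o[:300,:400]=cv2.resize(a,(400,300)); 
o[:300,400:]=cv2.resize(b,(400,300)); cv2.imwrite(f"pics/m{sys.argv[1]}.png",o[:300])
E
python3 e.py 2
```

```text
[0.6155 0.2744 0.1227] tool z az 33.63499619798889 [ 1.9 -0.4  4.3] 7.7833 [-0.9   0.75  0.65  1.83 -0.63  0.78 -0.9 ]
```

View pics/m2.png

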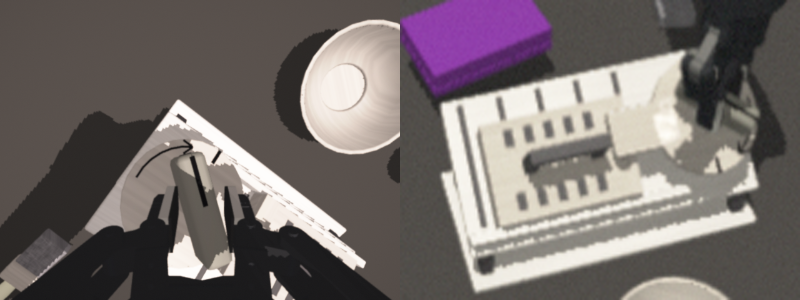

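The wrist view shows the mark end of the bar about 15 degrees behind the tool, with the index line just ahead of it. I'll carry on, then squeeze slightly short of the final yaw.

Call:
servo_tool(
  commands=[
    [0, -0.0005, 0, 7, -0.3],
    [0, -0.0005, 0, 7, -0.3],
    [0, -0.0005, 0, 7, -0.35],
    [0, -0.0005, 0, 7, -0.4],
    [0, -0.0005, 0, 6, -0.4],
    [0, 0, 0, 0, -0.5],
    [0, 0, 0, 0, -0.6],
    [0, 0, 0, 0, -0.7],
    [0, 0, 0, 0, -0.8],
    [0, 0, 0, 0, -0.8],
    [0, 0, 0, 0, -0.8],
  ],
)

```text
clock: 8.8
ee_pos: [0.6145, 0.2737, 0.1248]
tcp_rot: [-0.499, 0.497, -0.502, 0.503]
force: [4.3, -2.1, 5.3]
gripper_width: 0.017
```

```bash
sed -i 's/^a=c.*/a=c["wrist"]["image"][60:420,120:600,::-1]; b=c["scene"]["image"][200:320,290:470,::-1]/' e.py && python3 e.py 3
```

```text
[0.6145 0.2737 0.1248] tool z az -0.5150879542254695 [ 4.3 -2.1  5.3] 8.8 [-0.99  0.8   0.81  1.83 -0.77  0.85 -1.37]
```

View pics/m3.png

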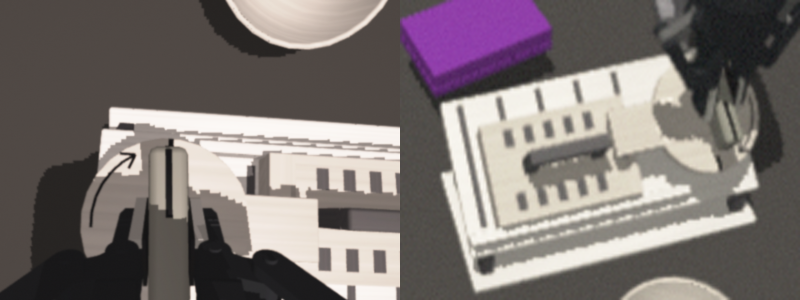

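```bash
cat > f.py <<'E'
from h import *
import pickle
c=pickle.load(open("C3.pkl","rb"))["wrist"]; g=cv2.cvtColor(c["image"],cv2.COLOR_RGB2GRAY)
# outer (far) edge of stand: first dark->bright going down each column
pts=[]
for x in list(range(262,600,6)):
    col=g[150:260,x].astype(int); d=np.diff(col); j=np.where(d>50)[0]
    if len(j): pts.append((x,150.5+j[0]))
print(pts[::8])
for z in (.0,.05): 
    P=np.array([onz(c,p,z)[:2] for p in pts]); vx,vy,_,_=cv2.fitLine(P.astype(np.float32),cv2.DIST_HUBER,0,.01,.001).ravel()
    print("edge az",np.degrees(np.arctan2(vy,vx)))
cv2.imwrite("pics/z3.png",cv2.resize(c["image"][200:340,250:400,::-1],None,fx=4,fy=4,interpolation=cv2.INTER_CUBIC))
E
python3 f.py
```

```text
[(262, np.float64(188.5)), (310, np.float64(191.5)), (358, np.float64(194.5)), (406, np.float64(198.5)), (454, np.float64(201.5)), (502, np.float64(204.5)), (550, np.float64(208.5)), (598, np.float64(211.5))]
edge az 85.605064
edge az 85.60506
```

View pics/z3.png

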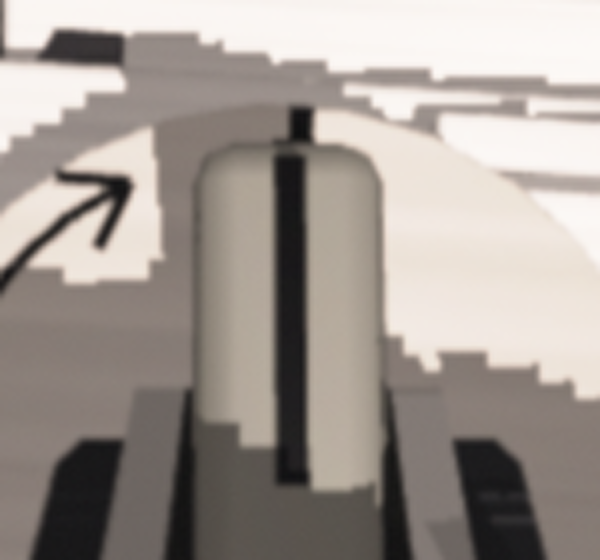

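The knob is gripped flush, and the index line sits about 2–3 px right of the knob line. The measured stand yaw also asks for 3.9° more clockwise.

Call:
servo_tool(
  commands=[
    [0, 0, 0, 2, -0.8],
    [0, 0, 0, 1.9, -0.8],
    [0, 0, 0, 0, -0.8],
    [0, 0, 0, 0, -0.8],
  ],
)

```text
clock: 9.23
ee_pos: [0.6144, 0.2736, 0.1248]
tcp_rot: [-0.482, 0.481, -0.517, 0.519]
force: [3.2, -0.6, 6.3]
gripper_width: 0.0169
```

```bash
cat > g.py <<'E'
from h import *
import pickle
exec(open("e.py").read().split("c={n")[0])
c=cam("wrist"); save(c,"wrist4"); g=cv2.cvtColor(c["image"],cv2.COLOR_RGB2GRAY)
for r in range(222,325,6):
    row=g[r,295:345]; j=np.where(row<45)[0]+295; print(r,(j.min(),j.max(),round(j.mean(),1)) if len(j) else None,end="; ")
E
python3 g.py
```

```text
[0.6144 0.2736 0.1248] tool z az -4.193045914805577 [ 3.2 -0.6  6.3] 9.2333 [-1.    0.81  0.83  1.83 -0.78  0.86 -1.43]
222 None; 228 (np.int64(320), np.int64(323), np.float64(321.5)); 234 (np.int64(319), np.int64(323), np.float64(321.0)); 240 (np.int64(318), np.int64(323), np.float64(320.5)); 246 (np.int64(318), np.int64(323), np.float64(320.5)); 252 (np.int64(318), np.int64(323), np.float64(320.5)); 258 (np.int64(318), np.int64(323), np.float64(320.5)); 264 (np.int64(318), np.int64(323), np.float64(320.5)); 270 (np.int64(318), np.int64(323), np.float64(320.5)); 276 (np.int64(318), np.int64(323), np.float64(320.5)); 282 (np.int64(318), np.int64(323), np.float64(320.5)); 288 (np.int64(318), np.int64(323), np.float64(320.5)); 294 (np.int64(319), np.int64(323), np.float64(321.0)); 300 (np.int64(319), np.int64(323), np.float64(321.0)); 306 (np.int64(296), np.int64(323), np.float64(316.8)); 312 (np.int64(295), np.int64(323), np.float64(312.3)); 318 (np.int64(295), np.int64(324), np.float64(313.5)); 324 (np.int64(295), np.int64(297), np.float64(296.0));
```

The knob line (col 320.5) and index line (col 321.5) now meet. I'll release, rise, and move over the handle.

Call:
servo_tool(
  commands=[
    [0, 0, 0, 0, -0.4],
    [0, 0, 0, 0, -0.2],
    [0, 0, 0, 0, -0.1],
    [0, 0, 0, 0, 0],
    [0, -0.01, 0, 0, 0],
    [0, -0.03, 0, 0, 0],
    [0, -0.03, 0, 0, 0],
    [0, -0.03, 0, 0, 0],
    [0.0325, 0, -0.001, 0, 0],
    [0.0325, 0, -0.001, 0, 0],
    [0.0325, 0, -0.001, 0, 0],
    [0.0325, 0, -0.001, 0, 0],
  ],
)

```text
clock: 10.28
ee_pos: [0.5983, 0.1437, 0.2246]
tcp_rot: [0.481, -0.48, 0.519, -0.519]
force: [0.1, -0.3, -0.1]
gripper_width: 0.0426
```

Call:
servo_tool(
  commands=[
    [0, 0, 0, -7, 0],
    [0, 0, 0, -7, 0],
    [0, 0, 0, -7, 0],
    [0, 0, 0, -7, 0],
    [0, 0, 0, -7, 0],
    [0, 0, 0, -7, 0],
    [0, 0, 0, -7, 0],
    [0, 0, 0, -7, 0],
    [0, 0, 0, -7, 0],
    [0, 0, 0, -7, 0],
    [0, 0, 0, -7, 0],
    [0, 0, 0, -7, 0],
  ],
)

```text
clock: 11.28
ee_pos: [0.5986, 0.1445, 0.2244]
tcp_rot: [-0.704, 0.704, -0.062, 0.062]
force: [-0.4, -0.3, -0.3]
gripper_width: 0.0427
```

Call:
servo_tool(
  commands=[
    [0, 0, 0, -6, 0],
    [0, 0, 0, 0, 0],
    [0, 0, 0, 0, 0],
  ],
)

```text
clock: 11.53
ee_pos: [0.5988, 0.1445, 0.2243]
tcp_rot: [0.707, -0.706, 0.029, -0.029]
force: [0.2, 0.6, -0.5]
gripper_width: 0.043
```

```bash
sed -i 's/^a=c.*/a=c["wrist"]["image"][:,:,::-1]; b=c["scene"]["image"][200:320,290:470,::-1]/' e.py && python3 e.py 5 && python3 - <<'E'
from h import *
r=vision.look_for("wrist","cassette_handle"); print([(x["location"],x["confidence"]) for x in r[:2]])
E
```

```text
[0.5988 0.1445 0.2243] tool z az 85.35875096913084 [ 0.2  0.6 -0.5] 11.5333 [-0.66  0.5   0.5   1.89 -0.32  0.83 -0.08]
[([289.5, 222.2], 0.95), ([82.8, 235.6], 0.95)]
```

View pics/wrist5.png

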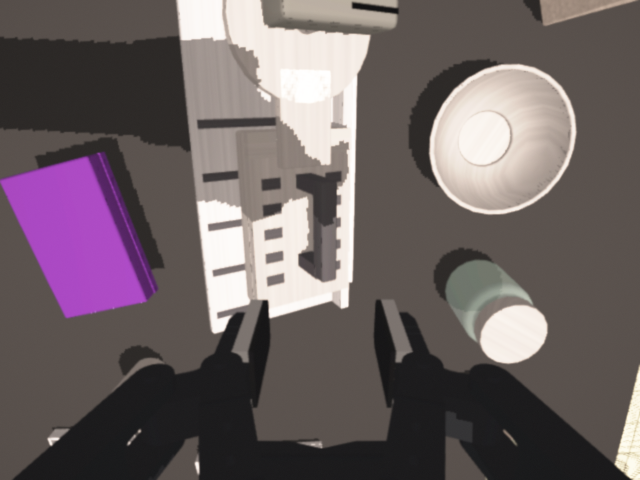

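```bash
cat > k.py <<'E'
from h import *
import pickle
from d import model
p=np.load("fit.npy"); p[2]=np.radians(175.6); sl,d=model(p)
c=pickle.load(open("C5.pkl","rb"))["wrist"]; sx=p[5]
for n in ("h1","h2","hc"): print(n,np.round(d[n],4),np.round(proj(c,d[n]),1))
for x in (-6,6):
  for z in (49,63): print(x,z,[np.round(proj(c,sl(sx+x/1e3,y/1e3,z/1e3))[0],1) for y in (-5,30,65)])
g=cv2.cvtColor(c["image"],cv2.COLOR_RGB2GRAY)
for r in (205,225,245,265): print(r,g[r,290:350:2])
print(g[160:200:2,326],g[264:296:2,328])
E
python3 k.py
```

```text
h1 [0.6069 0.1791 0.1194] [[329.3 181.6]]
h2 [0.6016 0.1093 0.1194] [[329.1 281.7]]
hc [0.6008 0.1445 0.1134] [[323.9 231. ]]
-6 49 [array([326.3, 177.3]), array([326.3, 226.9]), array([326.3, 272.7])]
-6 63 [array([337.3, 180.7]), array([336.9, 232.4]), array([336.5, 279.8])]
6 49 [array([310.5, 179. ]), array([311.2, 229.6]), array([311.9, 276.2])]
6 63 [array([321.2, 182.6]), array([321.4, 235.3]), array([321.6, 283.6])]
205 [241 241 240 241 243 242 240 240 239 179 134 120  58  54  54  57  60  60
  58  58  58  59  58 119 208 223 236 240 240 242]
225 [241 241 240 240 242 241 240 240 239 179 134 124  78  73  75  81  91  67
  82  93 109 113 114 100 114 160 237 240 240 242]
245 [240 241 241 239 241 241 240 239 224 162 134 125  80  73  75  80 110 120
 119 117 115 114 113 103 115 172 238 239 239 243]
265 [238 240 241 239 180  83  74  73  73  73  74  72  64  73  76  74 103 119
 119 117 114 114 112 106 117 191 238 239 240 249]
[237 236 203 139 139 138 109  65  62  55  54  57  58  58  58  58  59  58
  59  58] [117 117 117 115 115 115 116 115 137 230 239 239 239 239 243 251]
```

The wrist view shows the handle bar over columns 313–337, rows 172–281, within 1 mm of my model, and the knob lying along the slope with its line downhill. I'll go down over the handle.

Call:
servo_tool(
  commands=[
    [0.002, 0, 0, 0, -0.25],
    [0, 0.03, 0, 0, -0.25],
    [0, 0.03, 0, 0, -0.25],
    [0, 0.02, 0, 0, -0.25],
    [0, 0.015, 0, 0, -0.25],
    [0, 0.012, 0, 0, -0.25],
    [0, 0.012, 0, 0, -0.25],
    [0, 0, 0, 0, -0.25],
    [0, 0, 0, 0, -0.25],
  ],
)

```text
clock: 12.43
ee_pos: [0.6009, 0.1445, 0.1046]
tcp_rot: [-0.706, 0.707, -0.028, 0.028]
force: [0.1, 0.3, -0.1]
gripper_width: 0.0322
```

Call:
servo_tool(
  commands=[
    [0, 0, 0, 0, -0.5],
    [0, 0, 0, 0, -0.56],
    [0, 0, 0, 0, -0.6],
    [0, 0, 0, 0, -0.62],
    [0, 0, 0, 0, -0.64],
    [0, 0, 0, 0, -0.66],
    [0, 0, 0, 0, -0.66],
  ],
)

```text
clock: 13.02
ee_pos: [0.6009, 0.1447, 0.1058]
tcp_rot: [0.707, -0.706, 0.028, -0.028]
force: [-2.6, -1.2, 6.6]
gripper_width: 0.0153
```

```bash
python3 - <<'E'
from h import *
c=cam("side"); d=cam("wrist"); save(c,"side6"); save(d,"wrist6")
a=cv2.resize(c["image"][240:400,220:340,::-1],(400,533),interpolation=cv2.INTER_CUBIC)
b=cv2.resize(d["image"][60:420,170:440,::-1],(400,533))
cv2.imwrite("pics/m6.png",np.hstack([a,b]))
E
```

```text
(no output)
```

View pics/m6.png

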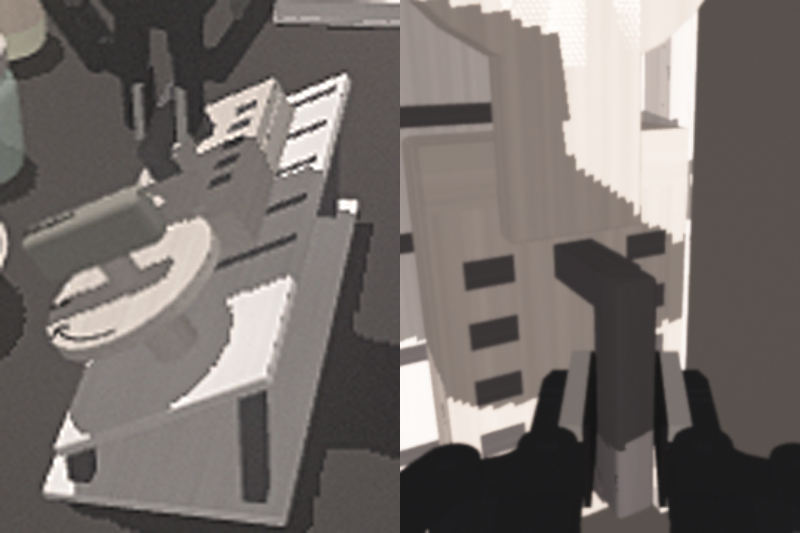

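The views show the cassette still flat on the slope under the jaw, with the bar between the pads. Now the sideways slide, +y of the stand, which is tool −z.

Call:
servo_tool(
  commands=[
    [0, 0, -0.003, 0, -0.66],
    [0, 0, -0.004, 0, -0.66],
    [0, 0, -0.004, 0, -0.66],
    [0, 0, 0, 0, -0.66],
  ],
)

```text
clock: 13.45
ee_pos: [0.6003, 0.1373, 0.1058]
tcp_rot: [0.708, -0.705, 0.027, -0.027]
force: [-2.0, 5.6, 5.7]
gripper_width: 0.0153
```

Call:
servo_tool(
  commands=[
    [0, 0, -0.004, 0, -0.66],
    [0, 0, -0.004, 0, -0.66],
    [0, 0, -0.004, 0, -0.66],
    [0, 0, -0.004, 0, -0.66],
    [0, 0, -0.004, 0, -0.66],
    [0, 0, -0.004, 0, -0.66],
    [0, 0, 0, 0, -0.66],
    [0, 0, 0, 0, -0.66],
  ],
)

```text
clock: 14.12
ee_pos: [0.5985, 0.1134, 0.1059]
tcp_rot: [0.708, -0.705, 0.027, -0.027]
force: [-1.9, 4.6, 6.7]
gripper_width: 0.0151
```

```bash
cat > l.py <<'E'
from h import *
import pickle
from d import model
p=np.load("fit.npy"); p[2]=np.radians(175.6); sl,d=model(p); sx=p[5]
c=cam("wrist"); save(c,"wrist7"); t=telemetry.get_state(); print(np.round(t["ee_pos"],4),np.round(t["force"],1))
n=np.array([np.cos(p[2]+np.pi/2),np.sin(p[2]+np.pi/2)]); print("slid (tool)",(t["ee_pos"][:2]-[.6009,.1447])@n)
print("handle -y end if slid 30:",proj(c,sl(sx+.006,-.005+.03,.063)),"if 0:",proj(c,sl(sx+.006,-.005,.063)),"lid -y edge if slid 30:",proj(c,sl(sx+.03,-.035+.03,.026)),"if 0",proj(c,sl(sx+.03,-.035,.026)))
x,y=proj(c,sl(sx+.03,-.02,.026))[0].astype(int); print(x,c["image"][y-60:y+60:4,x,1])
for yy in (-13,): print("jaw tip",proj(c,sl(0,yy/1e3,.046)))
E
python3 l.py
```

```text
[0.5985 0.1134 0.1059] [-2.   5.1  6. ]
slid (tool) 0.03136333621530693
handle -y end if slid 30: [[314.83608683 247.2769374 ]] if 0: [[314.37516047 159.28046993]] lid -y edge if slid 30: [[209.09222414 152.14451093]] if 0 [[201.97626649  65.01737244]]
205 [236 102  63  50  72 139 140 141 140 141 141 141 141 140 141 140 139 140
 138 138 138 138 138  92  49  80 112 120 121 122]
jaw tip [[289.95575085 130.58006143]]
```

```bash
python3 - <<'E'
import cv2
a=cv2.imread("pics/wrist6.png");b=cv2.imread("pics/wrist7.png")
t=a[215:275,270:350]; r=cv2.matchTemplate(b,t,cv2.TM_CCOEFF_NORMED); print(cv2.minMaxLoc(r))
r=cv2.matchTemplate(b[:,:],a[60:160,230:300],cv2.TM_CCOEFF_NORMED); print("jaw from (230,60)",cv2.minMaxLoc(r))
t=a[230:340,205:260]; r=cv2.matchTemplate(b,t,cv2.TM_CCOEFF_NORMED); print("lid from (205,230)",cv2.minMaxLoc(r))
E
```

```text
(-0.6160795092582703, 0.9949234127998352, (293, 137), (270, 215))
jaw from (230,60) (-0.6893248558044434, 0.7953386306762695, (284, 4), (23, 6))
lid from (205,230) (-0.6169981360435486, 0.9805458188056946, (286, 32), (205, 230))
```

Template matching shows that handle and lid moved with the gripper, 31 mm, so the cassette is out from under the jaw. I'll slide a little more, then lift.

Call:
servo_tool(
  commands=[
    [0, 0, -0.004, 0, -0.66],
    [0, 0, -0.004, 0, -0.66],
    [0, -0.003, 0, 0, -0.68],
    [0, -0.005, 0, 0, -0.7],
    [0, -0.008, 0, 0, -0.75],
    [0, -0.01, 0, 0, -0.8],
    [0, -0.01, 0, 0, -0.8],
    [0, 0, 0, 0, -0.8],
  ],
)

```text
clock: 14.83
ee_pos: [0.5994, 0.1013, 0.1433]
tcp_rot: [0.707, -0.706, 0.026, -0.03]
force: [0.8, -0.5, -3.5]
gripper_width: 0.0131
```

```bash
cat > tr.py <<'E'
from h import *
from scipy.optimize import minimize
obs=[]
for n in ("scene","side"):
    c=cam(n); save(c,n+"8")
    for r in vision.trace(n,"tray")[:3]:
        m=r["mask"].astype(np.uint8); l=r["location"]; X=onz(c,l,.01); print(n,np.round(l),round(r["confidence"],2),int(m.sum()),np.round(X,3))
        if np.hypot(X[0]-.5,X[1]+.257)<.06:
            k=cv2.findContours(m,0,1)[0]; h=cv2.convexHull(max(k,key=cv2.contourArea)); M=np.zeros((480,640),np.uint8); cv2.fillConvexPoly(M,h,1); obs.append((c,M)); break
B=np.array([[a*.075,b*.1,z] for a in(-1,1) for b in(-1,1) for z in(0,.022)])
def iou(p,s=8):
    t=0
    for c,M in obs:
        R=np.array([[np.cos(p[2]),-np.sin(p[2]),0],[np.sin(p[2]),np.cos(p[2]),0],[0,0,1]])
        h=cv2.convexHull(proj(c,B@R.T+[p[0],p[1],0]).astype(np.float32)); a=np.zeros((480,640),np.uint8)
        cv2.fillConvexPoly(a,np.round(h*256).astype(np.int32),1,shift=8); t+=(a&M).sum()/(a|M).sum()
    return -t/len(obs)
best=min((minimize(iou,[.51,-.256,y0],method="Nelder-Mead",options=dict(initial_simplex=[[.51,-.256,y0],[.525,-.256,y0],[.51,-.24,y0],[.51,-.256,y0+.1]])) for y0 in (-.2,-.1,0,.1,.2)),key=lambda r:r.fun)
print(best.x,np.degrees(best.x[2]),best.fun,len(obs)); print(telemetry.get_state()["ee_pos"],telemetry.get_state()["gripper_width"])
E
python3 tr.py
```

```text
scene [152. 305.] 0.89 6668 [ 0.492 -0.264  0.01 ]
side [338. 228.] 0.96 2494 [ 0.488 -0.244  0.01 ]
[ 0.50005615 -0.25752352 -0.01355673] -0.7767436301672992 -0.9672117977988893 2
[0.59724544 0.10173269 0.14068302] 0.013126835974817673
```

Call:
servo_tool(
  commands=[
    [0, -0.01, 0, 0, -0.8],
    [0, -0.015, 0, 0, -0.8],
    [0, -0.015, 0, 0, -0.8],
    [0, -0.015, 0, 0, -0.8],
    [0, -0.015, 0, 0, -0.8],
    [0, -0.01, 0, 0, -0.8],
    [0, 0, 0, 0, -0.8],
  ],
)

```text
clock: 15.62
ee_pos: [0.5991, 0.1017, 0.2233]
tcp_rot: [0.707, -0.706, 0.026, -0.029]
force: [1.0, -0.1, -2.9]
gripper_width: 0.0132
```

The tray fit gives (0.500, −0.2575) with about −0.8° yaw, IoU 0.967 over both cameras. Now the transport.

Call:
servo_tool(
  commands=[
    [-0.0023, 0, -0.012, 0, -0.8],
    [-0.0042, 0, -0.022, 0, -0.8],
    [-0.0061, 0, -0.032, 0, -0.8],
    [-0.0067, 0, -0.035, 0, -0.8],
    [-0.0067, 0, -0.035, 0, -0.8],
    [-0.0067, 0, -0.035, 0, -0.8],
    [-0.0067, 0, -0.035, 0, -0.8],
    [-0.0067, 0, -0.035, 0, -0.8],
    [-0.0067, 0, -0.035, 0, -0.8],
    [-0.0067, 0, -0.035, 0, -0.8],
    [-0.0057, 0, -0.03, 0, -0.8],
    [-0.0048, 0, -0.025, 0, -0.8],
  ],
)

```text
clock: 16.62
ee_pos: [0.496, -0.261, 0.2199]
tcp_rot: [-0.706, 0.707, -0.03, 0.028]
force: [0.2, 0.7, -2.9]
gripper_width: 0.0129
```

Call:
servo_tool(
  commands=[
    [0, 0, 0, -2, -0.8],
    [0, 0, 0, -2, -0.8],
    [0, 0, 0, 0, -0.8],
    [0, 0, 0, 0, -0.8],
    [0, 0, 0, 0, -0.8],
  ],
)

```text
clock: 17.03
ee_pos: [0.4984, -0.2574, 0.2201]
tcp_rot: [0.707, -0.707, 0.004, -0.003]
force: [-0.1, 0.5, -3.4]
gripper_width: 0.013
```

```bash
cat > v.py <<'E'
from h import *
import sys
exec(open("e.py").read().split("c={n")[0])
c=cam("side"); d=cam("scene"); save(c,"side9"); save(d,"scene9")
a=cv2.resize(c["image"][120:300,260:440,::-1],(400,400),interpolation=cv2.INTER_CUBIC)
b=cv2.resize(d["image"][180:380,70:270,::-1],(400,400),interpolation=cv2.INTER_CUBIC)
cv2.imwrite("pics/m9.png",np.hstack([a,b]))
E
python3 v.py
```

```text
[ 0.4984 -0.2574  0.2201] tool z az 89.4948601944492 [-0.1  0.5 -3.4] 17.0333 [ 0.03  0.44  0.49  2.01 -0.29  0.77  0.69]
```

View pics/m9.png

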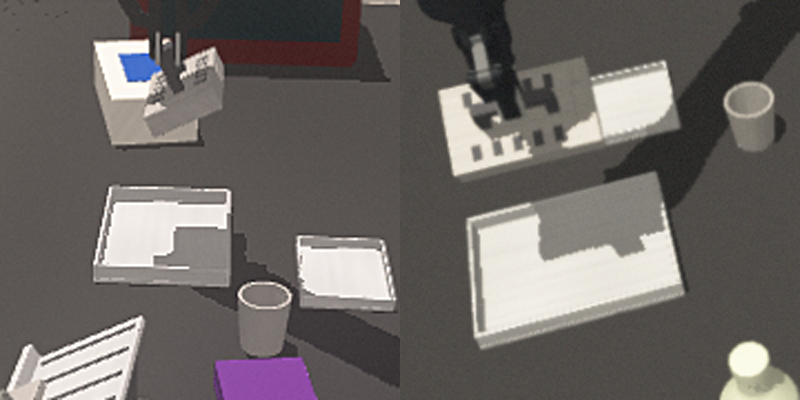

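The cassette hangs about 20° tilted with its low edge towards +x: side view, bottom edge from (155,135) to (222,108). I'll touch down on the low edge offset in +x, then lower while moving −x so that it rolls flat.

Call:
servo_tool(
  commands=[
    [0.012, 0, 0, 0, -0.8],
    [0.011, 0, 0, 0, -0.8],
    [0, 0.025, 0, 0, -0.8],
    [0, 0.03, 0, 0, -0.8],
    [0, 0.03, 0, 0, -0.8],
    [0, 0.025, 0, 0, -0.8],
    [0, 0.015, 0, 0, -0.8],
    [0, 0.01, 0, 0, -0.8],
    [0, 0.005, 0, 0, -0.8],
    [0, 0.005, 0, 0, -0.8],
    [0, 0, 0, 0, -0.8],
    [0, 0, 0, 0, -0.8],
  ],
)

```text
clock: 18.13
ee_pos: [0.5231, -0.2582, 0.0765]
tcp_rot: [-0.707, 0.707, -0.002, 0.003]
force: [-0.2, 0.3, -3.3]
gripper_width: 0.0134
```

Call:
servo_tool(
  commands=[
    [0, 0.003, 0, 0, -0.8],
    [0, 0.002, 0, 0, -0.8],
    [0, 0.002, 0, 0, -0.8],
    [0, 0, 0, 0, -0.8],
  ],
)

```text
clock: 18.47
ee_pos: [0.5221, -0.2578, 0.0688]
tcp_rot: [0.707, -0.707, 0.003, -0.003]
force: [0.4, 0.7, -4.2]
gripper_width: 0.0135
```

Call:
servo_tool(
  commands=[
    [0, 0.002, 0, 0, -0.8],
    [0, 0.002, 0, 0, -0.8],
    [0, 0.001, 0, 0, -0.8],
    [0, 0, 0, 0, -0.8],
  ],
)

```text
clock: 18.8
ee_pos: [0.5224, -0.2581, 0.0648]
tcp_rot: [0.707, -0.707, 0.003, -0.003]
force: [-1.3, 1.5, 5.6]
gripper_width: 0.0135
```

Call:
servo_tool(
  commands=[
    [-0.003, 0.0006, 0, 0, -0.8],
    [-0.003, 0.0008, 0, 0, -0.8],
    [-0.003, 0.0009, 0, 0, -0.8],
    [-0.003, 0.001, 0, 0, -0.8],
    [0, 0, 0, 0, -0.8],
  ],
)

```text
clock: 19.22
ee_pos: [0.5079, -0.2577, 0.06]
tcp_rot: [0.707, -0.707, 0.004, -0.002]
force: [-1.0, -0.3, -4.3]
gripper_width: 0.0101
```

The opening fell to 10 mm, so the bar squared up in the pads and the cassette hangs flat. I'll center it and lower it gently.

Call:
servo_tool(
  commands=[
    [-0.004, -0.001, 0, 0, -0.8],
    [-0.003, 0, 0, 0, -0.8],
    [0, 0.002, 0, 0, -0.8],
    [0, 0.002, 0, 0, -0.8],
    [0, 0, 0, 0, -0.8],
  ],
)

```text
clock: 19.63
ee_pos: [0.503, -0.2575, 0.057]
tcp_rot: [0.707, -0.707, 0.003, -0.003]
force: [0.5, -0.3, -2.7]
gripper_width: 0.0105
```

Call:
servo_tool(
  commands=[
    [0, 0.001, 0, 0, -0.8],
    [0, 0.001, 0, 0, -0.8],
    [0, 0.001, 0, 0, -0.8],
    [0, 0, 0, 0, -0.8],
  ],
)

```text
clock: 19.97
ee_pos: [0.5025, -0.2577, 0.0548]
tcp_rot: [0.707, -0.707, 0.003, -0.003]
force: [-0.9, 0.1, 2.1]
gripper_width: 0.0104
```

Call:
servo_tool(
  commands=[
    [0, 0.001, 0, 0, -0.8],
    [0, 0, 0, 0, -0.8],
    [0, 0, 0, 0, -0.7],
    [0, 0, 0, 0, -0.6],
    [0, 0, 0, 0, -0.4],
    [0, 0, 0, 0, -0.25],
    [0, 0, 0, 0, -0.2],
    [0, -0.01, 0, 0, -0.2],
    [0, -0.02, 0, 0, -0.2],
    [0, -0.03, 0, 0, -0.2],
    [0, -0.04, 0, 0, -0.2],
    [0, -0.04, 0, 0, -0.2],
  ],
)

```text
clock: 20.97
ee_pos: [0.5024, -0.2574, 0.1949]
tcp_rot: [0.707, -0.707, 0.004, -0.002]
force: [0.5, 1.0, -0.1]
gripper_width: 0.0344
```

Call:
servo_tool(
  commands=[
    [0, -0.03, 0, 0, 0],
    [-0.03, 0, 0.03, 0, 0],
    [-0.03, 0, 0.03, 0, 0],
    [0, 0, 0, 0, 0],
    [0, 0, 0, 0, 0],
  ],
)

```text
clock: 21.38
ee_pos: [0.4419, -0.196, 0.2236]
tcp_rot: [0.708, -0.706, 0.003, -0.002]
force: [0.8, -0.1, -0.1]
gripper_width: 0.0428
```

```bash
cat > w.py <<'E'
from h import *
exec(open("e.py").read().split("c={n")[0])
c=cam("side"); e=cam("scene"); w=cam("wrist"); save(e,"scene10"); save(w,"wrist10")
a=cv2.resize(c["image"][190:260,290:380,::-1],(400,311),interpolation=cv2.INTER_CUBIC)
b=cv2.resize(e["image"][200:440,80:470,::-1],(400,246),interpolation=cv2.INTER_CUBIC)
k=cv2.resize(e["image"][205:295,385:475,::-1],(311,311),interpolation=cv2.INTER_CUBIC)
o=np.zeros((560,800,3),np.uint8); o[:311,:400]=a; o[:311,400:711]=k; o[313:559,:400]=b; o[313:559,400:728]=cv2.resize(w["image"][:,:,::-1],(328,246))
cv2.imwrite("pics/m10.png",o)
for n in ("bottle","jar","beaker","brush","bowl"):
    r=vision.look_for("scene",n); print(n,[(np.round(x["location"]).tolist(),round(x["confidence"],2)) for x in r[:1]])
E
python3 w.py
```

```text
[ 0.4419 -0.196   0.2236] tool z az 89.61410812356561 [ 0.8 -0.1 -0.1] 21.3833 [-0.09  0.34  0.52  2.16 -0.26  0.7   0.61]
bottle [([250.0, 390.0], 0.7)]
jar [([337.0, 360.0], 0.85)]
beaker [([244.0, 239.0], 0.83)]
brush [([407.0, 190.0], 0.83)]
bowl [([414.0, 340.0], 0.92)]
```

View pics/m10.png

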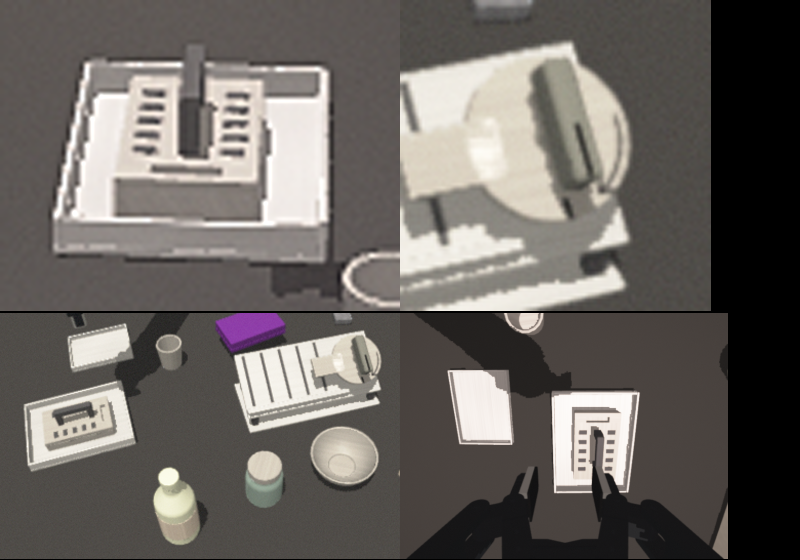

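```bash
python3 - <<'E'
from h import *
import pickle
from d import model
p=np.load("fit.npy"); p[2]=np.radians(175.6)
s=pickle.load(open("C0.pkl","rb"))["scene"]
for v in (2.6,2.7,2.8,2.9,3.0):
    p[3]=v; p[4]=.036+.0038*(v-.6); d=model(p)[1]; q=lambda n:np.round((proj(s,d[n])[0]-[385,205])*3.456+[400,0])
    print(v,"mark end",q("m"),"other end",q("o"),"idx",q("i"))
E
```

```text
2.6 mark end [601. 173.] other end [543.  56.] idx [565. 206.]
2.7 mark end [595. 175.] other end [548.  54.] idx [565. 206.]
2.8 mark end [590. 176.] other end [555.  52.] idx [565. 206.]
2.9 mark end [584. 177.] other end [561.  51.] idx [565. 206.]
3.0 mark end [578. 177.] other end [567.  51.] idx [566. 206.]
```

```bash
python3 -c "
from station import finish_job; print(finish_job())"
```

```text
the job is handed in; nothing more can be done
None
```

I handed the job in at about 21.5 s on the clock. The knob is unscrewed to the mark and the cassette lies flat, handle up, near the middle of the larger tray.

**What I did**
- **Knob:** I turned it clockwise only, from a measured 0.60 to about 2.8. The two engraved lines were within 1 px in the wrist view. After release, the scene view matched the model at about 2.8.
- **Cassette:** I slid it about 39 mm sideways from under the jaw and lifted it. It hung about 20° tilted, so I set it down on its low edge. It then turned level in the grip, and I lowered it the last few millimetres with about 6 N of net contact.

**Last checks**
- **Cassette:** The side, scene and wrist pictures show it flat inside the tray walls.
- **Other things:** Bottle, bowl, brush, jar and beaker were detected within about 4 px of their starting positions. The beaker's 4 px is within what the networks vary by. I did not measure the purple look-alike or the small tray again, but both look unmoved.
- **Robot:** The gripper is open and clear, with the force reading near zero.

**Less certain:** The cassette squared itself up in one quick motion a few millimetres above the tray floor instead of rolling down smoothly. It stayed in the grip throughout.

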